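Grade the eggs into the incubator rows, fit the humidity cartridge, start the turner

ROBOT

A 6-joint arm with a two-finger parallel gripper is mounted at the origin on the work surface. World frame = base frame: x ahead of the robot, y to its left, z up, the work surface at z = 0. Lengths are in mm, angles in degrees, forces in N, time in s.
With the tool pointing down it reaches from about 350 to 850 mm from the base axis. Payload 8.1 kg.
Tool frame: the origin (TCP) lies at the centre of the arm's flange, where the gripper is bolted on; the fingertips stand 173 mm ahead of it and the grasp point (between the pads) lies 155 mm ahead of it; z points along the fingers, y is the line along which they close (so a half turn about z gives the same grasp; the last joint's range is limited). The gripper opens to 85 mm and grips with 20 to 120 N. Pads are 22 mm wide; open, the fingers measure 114 mm over their backs; the gripper's body (76 mm by 85 mm) begins 54 mm behind the grasp point. The pads swing forward as they close: fully open they stand 13 mm farther back than shut.
Start: joints at [-69.007, 7.471, 85.268, -0, 87.261, -4.893], TCP at [261.972, -539.794, 404.692] pointing down, gripper open.
Joint ranges: [-169.43, 169.43], [-51.17, 129.36], [1.28, 143.12], [-76.62, 256.62], [0, 156.53], [-152.29, 152.29]. Speed limits (degrees/s): [136.94, 136.94, 159.86, 180, 180, 180].

INTERFACE

Orientations are given as [roll, pitch, yaw] about the fixed x, y, z axes, in that order (R = Rz(yaw) Ry(pitch) Rx(roll)).
In Python, from bench import * gives the robot as it stands.
- The arm moves only by the shell command python3 -m jog 'ROWS' [FORCE]. ROWS is text: rows parted by semicolons, each of 7 numbers parted by spaces: the shift along the tool's x, y, z scaled (see below), then the turn, a rotation vector about the tool's x, y, z scaled (see below), then the closure, from -1 (fully open) to 1 (shut). In form: tx ty tz wx wy wz hand; .... A call has 1 to 5 rows; each row shifts and turns the commanded pose from where the row before left it, along the tool's axes as they then stand; what a row does not reach is not made up. The controller multiplies each number of a shift by 0.1 m and each number of a turn by 60 degrees. A row lasts 1/8 s, in which the tool goes at most 62.5 mm and 10.7 degrees, less where a joint would pass 70% of its speed; a pose out of reach is approached as far as the arm can. A call with a number of a shift or a turn outside -1 to 1 is refused whole. A call with a gripper value outside its range is refused whole. The fingers move at their own pace and stop on an object; FORCE is the grip in N (left out, the last holds). Time passes only in rows, so rows that do not move let the fingers close. It gives the time, the measured TCP pose, the force, the opening and the grip force at its end, in the units of the state.
- sense(): the state, without advancing time (a new reading comes with each control period).
- snapshot(name): name is "scene" or "top"; returns a dict with "img" (384x512x3 uint8, red, green, blue), "fx", "fy", "cx", "cy" (pixels), "extrinsics" (4x4, takes a point from camera to world coordinates). Camera axes: x right, y down, z forward; pixel columns grow to the right and rows downward; lengths in mm; the calibration is good to about 2 mm. A picture is of the moment at which its call begins. There is no depth.
- hand_in(): hands the job in; it is judged then, once.
The state is a dict: "time": time; "joint_pos": joint angles; "qd": joint speeds; "joint_efforts": joint torques, N m; "tool_pos": TCP position; "tcp_rot": TCP orientation; "ft_force": force on the tool from outside, world axes, zero at the start; "wrist_torque": the same for the moment, N m; "finger_gap": finger opening in mm; "grip_force": force on a finger pad.
Only numpy, scipy, OpenCV 4.12 (cv2) and the standard library are available. Lean on these libraries where they do the work, as an engineer would, in place of code of your own. Each camera call takes 0.05 s, during which the arm holds its last target. There are 200 camera calls.

TASK

Load the school incubator: stand every egg from the blue mat upright in the row of the tray that matches its size (small eggs in the narrow one-dot row, medium in the two-dot row, large in the wide three-dot row), and push the blue humidity cartridge upright and fully home in the one empty socket of the covered dock, which you find by pressing the orange caps, as only the empty socket's cap gives way. Only when all of that is in place, slide the black turner grip fully across to the robot's left, then let go. Do not push the other things on the bench about; if something gets knocked aside, put it right.

Things in the scene. Friction and masses are not known exactly. Their poses are not given: they have to be found in the camera images.
- egg_small1_mid (a point): a small model egg: off-white, rigid, standing on a flat, weighted foot 24 mm across (tipped, it rights itself); 34 mm across at its widest (a straight band from 12 to 24 mm above the foot), 46 mm tall, about 50 g. The point is its centre, half-way up (23 mm above the foot); z points up the egg. None if absent. Starts on the blue mat (3 mm thick).
- egg_small2_mid (a point): a small model egg: off-white, rigid, standing on a flat, weighted foot 24 mm across (tipped, it rights itself); 34 mm across at its widest (a straight band from 12 to 24 mm above the foot), 46 mm tall, about 50 g. The point is its centre, half-way up (23 mm above the foot); z points up the egg. None if absent. Starts on the blue mat (3 mm thick).
- egg_medium1_mid (a point): a medium model egg: off-white, rigid, standing on a flat, weighted foot 28 mm across (tipped, it rights itself); 40 mm across at its widest (a straight band from 14 to 28 mm above the foot), 54 mm tall, about 65 g. The point is its centre, half-way up (27 mm above the foot); z points up the egg. None if absent. Starts on the blue mat (3 mm thick).
- egg_medium2_mid (a point): a medium model egg: off-white, rigid, standing on a flat, weighted foot 28 mm across (tipped, it rights itself); 40 mm across at its widest (a straight band from 14 to 28 mm above the foot), 54 mm tall, about 65 g. The point is its centre, half-way up (27 mm above the foot); z points up the egg. None if absent. Starts on the blue mat (3 mm thick).
- egg_large1_mid (a point): a large model egg: off-white, rigid, standing on a flat, weighted foot 32 mm across (tipped, it rights itself); 46 mm across at its widest (a straight band from 16 to 32 mm above the foot), 62 mm tall, about 80 g. The point is its centre, half-way up (31 mm above the foot); z points up the egg. None if absent. Starts on the blue mat (3 mm thick).
- egg_large2_mid (a point): a large model egg: off-white, rigid, standing on a flat, weighted foot 32 mm across (tipped, it rights itself); 46 mm across at its widest (a straight band from 16 to 32 mm above the foot), 62 mm tall, about 80 g. The point is its centre, half-way up (31 mm above the foot); z points up the egg. None if absent. Starts on the blue mat (3 mm thick).
- row_small: fixed open trough for small eggs: 42 mm wide, 202 mm long inside, room for two in line; floor 3 mm thick, white rims 4 mm thick, 10 mm above the floor; one black dot at each end. Origin under its centre, 6 mm above the bench; x along the row, z up. The rows lie side by side, 72 mm apart, in the white tray; their order varies.
- row_medium: fixed open trough for medium eggs: 48 mm wide, 202 mm long inside, room for two in line; floor 3 mm thick, white rims 4 mm thick, 10 mm above the floor; two black dots at each end. Origin under its centre, 6 mm above the bench; x along the row, z up. The rows lie side by side, 72 mm apart, in the white tray; their order varies.
- row_large: fixed open trough for large eggs: 54 mm wide, 202 mm long inside, room for two in line; floor 3 mm thick, white rims 4 mm thick, 10 mm above the floor; three black dots at each end. Origin under its centre, 6 mm above the bench; x along the row, z up. The rows lie side by side, 72 mm apart, in the white tray; their order varies.
- cartridge_mid (a point): the humidity cartridge: an upright rigid blue cylinder with a white band, 32 mm diameter, 75 mm tall, 70 g; the point is its centre, half-way up; z along its axis. Starts on the blue mat.
- dock: the covered cartridge dock: a fixed white block 124 x 124 mm on a black 140 x 140 x 6 mm base, its flat cover 56 mm above the bench, with four identical orange caps; origin under its centre, z up. It may stand on either side of the tray.
- port_a (a point): centre of a dock socket at the cover's height, at -31, -31 mm in the dock's x, y. 42 mm square hole under a 38 mm square orange cap standing 12 mm proud. Three caps have a cartridge behind them and give only 2 mm; the empty socket's cap (unseen which; varies) slides down 32 mm against 2 N, to 20 mm below the cover, and stays. Cartridge home: standing on the fully lowered cap.
- port_b (a point): centre of a dock socket at the cover's height, at -31, 31 mm in the dock's x, y. 42 mm square hole under a 38 mm square orange cap standing 12 mm proud. Three caps have a cartridge behind them and give only 2 mm; the empty socket's cap (unseen which; varies) slides down 32 mm against 2 N, to 20 mm below the cover, and stays. Cartridge home: standing on the fully lowered cap.
- port_c (a point): centre of a dock socket at the cover's height, at 31, -31 mm in the dock's x, y. 42 mm square hole under a 38 mm square orange cap standing 12 mm proud. Three caps have a cartridge behind them and give only 2 mm; the empty socket's cap (unseen which; varies) slides down 32 mm against 2 N, to 20 mm below the cover, and stays. Cartridge home: standing on the fully lowered cap.
- port_d (a point): centre of a dock socket at the cover's height, at 31, 31 mm in the dock's x, y. 42 mm square hole under a 38 mm square orange cap standing 12 mm proud. Three caps have a cartridge behind them and give only 2 mm; the empty socket's cap (unseen which; varies) slides down 32 mm against 2 N, to 20 mm below the cover, and stays. Cartridge home: standing on the fully lowered cap.
- turner (a joint): travel of the turner slide in m: 0 at its start end, 0.10 fully across; slides to +y of its track against 1.5 N and stays where it is left
- turner_top (a point): centre of the top of the turner slide's black grip: 28 mm (along its own x) by 20 mm (y, the sliding direction) and 40 mm tall, its top 54 mm above the bench, on a fixed white track 40 mm wide, 150 mm long and 14 mm high beyond the tray; +y is the way it slides to start the turner, to the robot's left
- petri: a closed petri dish, 52 mm across, 14 mm high, standing on the blue mat: a bystander; origin at the centre of its underside
- stopper: a brown-red rubber stopper, 34 mm across at the foot, 28 mm high, on the blue mat: a bystander; origin at the centre of its underside
- hygrometer: a small white hygrometer, 50 x 75 x 18 mm, flat on the bench: a bystander; origin at the centre of its underside
- pencil: a yellow pencil 150 mm long, lying on the bench: a bystander; origin at the centre of its underside
There are look-alikes about, which are no part of the job. Leave any purple look-alike of the part that bears egg_small2_mid alone. There is more than one size of the part that bears cartridge_mid; the job needs the smaller.

How it is judged (in metres and radians):
On the way, in this order (a step that is already met when the one before it is completed fails the run):
1. every egg stands in the row of its size and the cartridge is fully home in the empty socket (x of egg_small1_mid in the frame of row_small between -0.09 and 0.09 m and y of egg_small1_mid in the frame of row_small between -0.012 and 0.012 m and z of egg_small1_mid in the frame of row_small between 0.022 and 0.029 m and angle between each of egg_small1_mid, egg_small2_mid, egg_medium1_mid, egg_medium2_mid, egg_large1_mid, egg_large2_mid, cartridge_mid's own z axis and vertical below 0.12 rad and x of egg_small2_mid in the frame of row_small between -0.09 and 0.09 m and y of egg_small2_mid in the frame of row_small between -0.012 and 0.012 m and z of egg_small2_mid in the frame of row_small between 0.022 and 0.029 m and x of egg_medium1_mid in the frame of row_medium between -0.09 and 0.09 m and y of egg_medium1_mid in the frame of row_medium between -0.012 and 0.012 m and z of egg_medium1_mid in the frame of row_medium between 0.026 and 0.033 m and x of egg_medium2_mid in the frame of row_medium between -0.09 and 0.09 m and y of egg_medium2_mid in the frame of row_medium between -0.012 and 0.012 m and z of egg_medium2_mid in the frame of row_medium between 0.026 and 0.033 m and x of egg_large1_mid in the frame of row_large between -0.09 and 0.09 m and y of egg_large1_mid in the frame of row_large between -0.012 and 0.012 m and z of egg_large1_mid in the frame of row_large between 0.03 and 0.037 m and x of egg_large2_mid in the frame of row_large between -0.09 and 0.09 m and y of egg_large2_mid in the frame of row_large between -0.012 and 0.012 m and z of egg_large2_mid in the frame of row_large between 0.03 and 0.037 m and (horizontal distance between cartridge_mid and port_a below 0.009 m or horizontal distance between cartridge_mid and port_b below 0.009 m or horizontal distance between cartridge_mid and port_c below 0.009 m or horizontal distance between cartridge_mid and port_d below 0.009 m) and z of cartridge_mid in the frame of dock below 0.078 m), for 0.3 s.
2. the turner slide is fully across (value of joint turner above 0.092 m), for 0.2 s.
At the end, for the whole second after the job is handed in: Each egg present upright (0.12 rad), foot on the floor of its size's row (12 mm of the middle line, 90 mm of its centre along it); cartridge upright in the empty socket (9 mm), at most 4.5 mm short of home; turner slide at least 92 of 100 mm across, moved only after the rest (all of step 1 and value of joint turner above 0.092 m); the robot touches nothing.
It fails at once if the petri is pushed more than 6 cm from its place (distance of petri from where it was at the start of the episode above 0.06 m).
It fails at once if the stopper is pushed more than 6 cm from its place (distance of stopper from where it was at the start of the episode above 0.06 m).
It fails at once if the hygrometer is pushed more than 6 cm from its place (distance of hygrometer from where it was at the start of the episode above 0.06 m).
It fails at once if the pencil is pushed more than 6 cm from its place (distance of pencil from where it was at the start of the episode above 0.06 m).
Of egg_small1, egg_small2, egg_medium1, egg_medium2, egg_large1, egg_large2 only 4 to 6 are there at a start; the rules pass over those that are not, and their reading is None.
At some moment in a run one of egg_small1, egg_small2, egg_medium1, egg_medium2, egg_large1, egg_large2 may be knocked a few centimetres aside while the robot is not near it.
It also fails if it takes over 210 s, if anything falls off the work surface, if the arm or the gripper's body presses on something with over 40 N, if the wrist force passes 120 N, or if a joint passes its speed limit or range.

## Working session

There is one attempt and no reset: what is moved stays moved. The work goes in short steps, Python scripts to look and compute and a shell command to move; the robot and the scene stay as the last step left them, time stands still between calls to the robot, and variables do not carry over. Pictures are saved under pics/ and viewed, at most 14 in all, crops included, and the job is handed in when it is done.

```bash
ls; mkdir -p pics; python3 - <<'E'
from bench import *
import cv2
for n in("scene","top"):
    s=snapshot(n); cv2.imwrite(f"pics/{n}0.png",cv2.resize(s["img"][:,:,::-1],(800,600),interpolation=cv2.INTER_CUBIC)); print(n,s["fx"],s["fy"],s["cx"],s["cy"]); print(s["extrinsics"])
st=sense(); print(st["tool_pos"],st["tcp_rot"],st["finger_gap"],st["time"],st["ft_force"])
E
```

```text
pics
scene 350.9624684660805 350.9624684660805 252.5698483979567 192.6478067114653
[[-4.48519674e-01  5.75296165e-01 -6.84006158e-01  1.26333865e+03]
 [ 8.93759779e-01  2.92851183e-01 -3.39752325e-01  4.05890794e+02]
 [ 4.85380320e-03 -7.63722794e-01 -6.45526091e-01  7.70937688e+02]
 [ 0.00000000e+00  0.00000000e+00  0.00000000e+00  1.00000000e+00]]
top 374.3256753399758 374.3256753399758 255.62909673185 197.16427713610992
[[-2.46266642e-03 -9.94312095e-01  1.06477195e-01  3.87950053e+02]
 [-9.99946354e-01  3.51982136e-03  9.74167890e-03  5.15597062e+01]
 [-1.00610499e-02 -1.06447492e-01 -9.94267422e-01  1.31156255e+03]
 [ 0.00000000e+00  0.00000000e+00  0.00000000e+00  1.00000000e+00]]
[ 261.91567042 -539.58231562  403.73729992] [-1.79902787e+02 -1.07812139e-02  2.58878636e+01] 85.49581920620487 0.1 [ 0.39991327  0.15351249 -0.19345907]
```

View pics/top0.png

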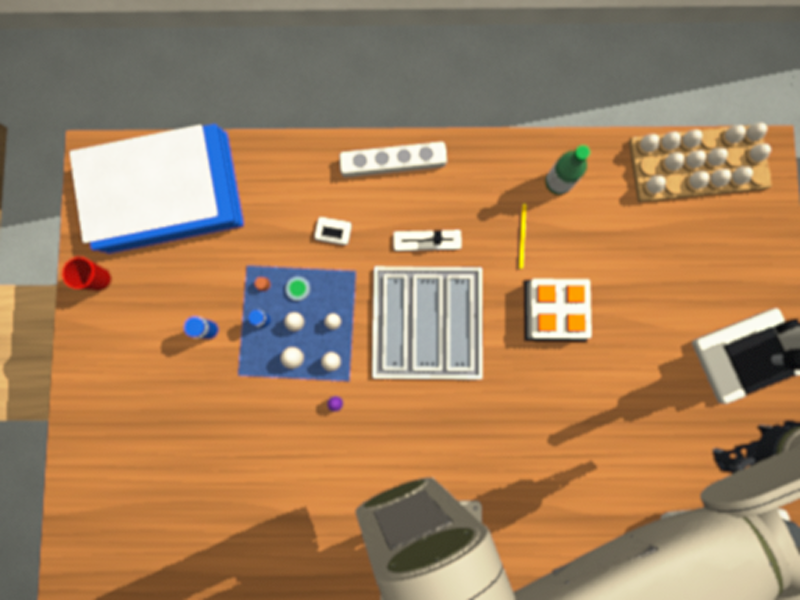

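View pics/scene0.png

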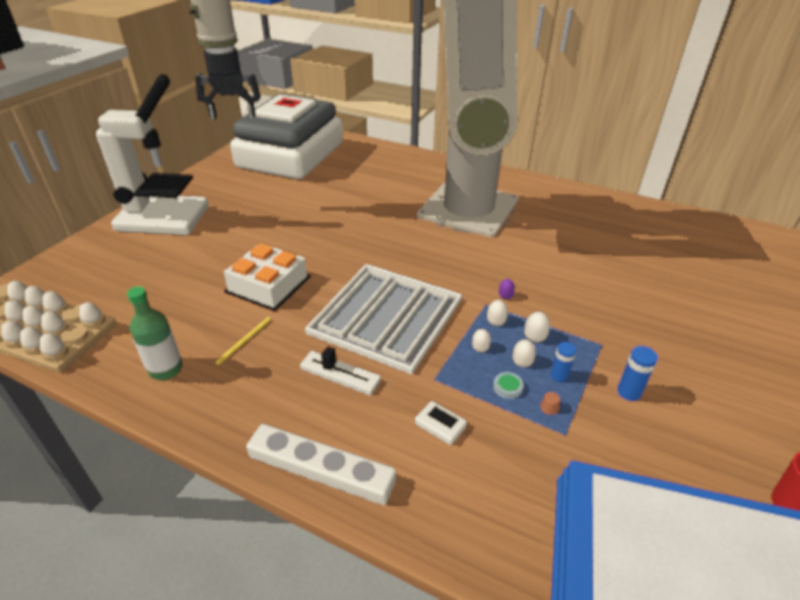

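Four eggs are on the mat at about top (293,321), (332,321), (291,357) and (330,361). There are two blue cartridges: one on the mat at top (257,317), and a taller one off it at (197,327). The purple egg at (335,404) is to be left alone. Next I'll enlarge and measure.

```bash
cat > h.py <<'E'
from bench import *
import numpy as np, cv2
def K(s): return np.array([[s["fx"],0,s["cx"]],[0,s["fy"],s["cy"]],[0,0,1]])
def ray(s,uv,z):
    E=s["extrinsics"]; d=E[:3,:3]@np.linalg.inv(K(s))@np.array([uv[0],uv[1],1]); o=E[:3,3]
    return (o+d*(z-o[2])/d[2])
def proj(s,p):
    E=np.linalg.inv(s["extrinsics"]); c=(E[:3,:3]@np.asarray(p,float).reshape(-1,3).T).T+E[:3,3]; q=(K(s)@c.T).T
    return q[:,:2]/q[:,2:]
def tri(s1,u1,s2,u2):
    P=lambda s:K(s)@np.linalg.inv(s["extrinsics"])[:3]
    X=cv2.triangulatePoints(P(s1),P(s2),np.float64(u1).reshape(2,1),np.float64(u2).reshape(2,1)); return (X[:3]/X[3]).ravel()
def blobs(mask,amin=15,amax=5000):
    n,l,st,c=cv2.connectedComponentsWithStats(mask.astype(np.uint8),connectivity=4)
    return [(*st[i],c[i].round(1)) for i in range(1,n) if amin<=st[i][4]<=amax]
E
python3 - <<'E'
from h import *
t=snapshot("top");s=snapshot("scene")
cv2.imwrite("pics/t0.png",t["img"][:,:,::-1]);cv2.imwrite("pics/s0.png",s["img"][:,:,::-1])
a=t["img"][165:262,110:385]; b=s["img"][145:285,130:420]
A=cv2.resize(a,(800,282),interpolation=cv2.INTER_CUBIC);B=cv2.resize(b[:, :],(640,309),interpolation=cv2.INTER_CUBIC)
C=np.zeros((595,800,3),np.uint8);C[:282]=A;C[284:593,:640]=B
cv2.imwrite("pics/crop1.png",C[:,:,::-1])
for n,im in(("top",t),("scene",s)):
    i=im["img"].astype(int); hsv=cv2.cvtColor(im["img"],cv2.COLOR_RGB2HSV).astype(int)
    print(n,"mat",np.median(i[hsv[:,:,0]>100],0))
    for nm,m in (("egg",(i[:,:,0]>125)&(abs(i[:,:,0]-i[:,:,2])<70)&(i[:,:,1]>110)),("blue",(hsv[:,:,0]>100)&(hsv[:,:,0]<125)&(hsv[:,:,1]>180)&(hsv[:,:,2]>100)),("orange",(hsv[:,:,0]<20)&(hsv[:,:,1]>200)&(hsv[:,:,2]>200))):
        for b in blobs(m,15,900): print(nm,*b)
E
```

```text
top mat [ 72. 103. 153.]
egg 183 81 104 1 104 [234.5  81. ]
egg 409 83 40 15 289 [429.5  89.4]
egg 480 92 13 11 87 [486.8  96.3]
egg 425 94 41 16 321 [445.2 100.9]
egg 441 106 41 15 325 [461.4 112.6]
egg 413 112 13 12 106 [419.9 117.1]
egg 201 139 24 18 272 [212.5 147.3]
egg 251 147 44 14 486 [271.8 153.8]
egg 158 170 70 15 86 [197.2 172.3]
egg 183 177 15 15 85 [190.4 184. ]
egg 226 186 2 16 18 [226.2 192.9]
egg 182 199 13 12 119 [188.3 204.8]
egg 208 200 11 10 86 [213.  204.7]
egg 117 202 17 11 40 [125.5 205.6]
egg 180 222 15 13 162 [186.9 228. ]
egg 206 225 13 12 119 [211.8 230.5]
egg 185 242 16 1 16 [192.5 242. ]
egg 203 243 16 1 16 [210.5 243. ]
egg 263 309 10 8 25 [267.5 312.7]
egg 293 320 15 14 102 [302.1 325.2]
egg 425 327 15 3 27 [431.  327.9]
egg 501 381 11 3 22 [507.3 382.3]
blue 159 199 9 9 61 [162.8 202.7]
blue 119 204 11 10 89 [124.1 208.9]
blue 133 207 5 8 28 [135.2 210.7]
orange 40 171 6 12 22 [ 41.5 177.9]
orange 345 183 10 10 98 [349.5 187.6]
orange 363 184 11 9 90 [367.8 187.9]
orange 345 202 10 9 90 [349.5 206. ]
orange 364 202 10 10 91 [368.5 206.1]
scene mat [ 66
[... 550 characters left out ...]
139 5 7 18 [509.4 142.3]
egg 311 191 15 17 187 [317.7 199.6]
egg 44 193 19 17 183 [ 55.4 200.8]
egg 328 199 27 36 487 [339.6 216.1]
egg 302 210 12 15 148 [307.5 217.2]
egg 85 216 27 23 366 [ 99.4 228. ]
egg 192 224 52 29 628 [218.5 239. ]
egg 355 224 12 7 34 [359.5 228. ]
egg 400 224 19 16 87 [407.9 233.7]
egg 316 239 19 15 116 [324.  247.2]
egg 265 256 35 29 452 [281.4 270.8]
egg 113 303 44 17 388 [132.7 313.1]
blue 354 232 10 12 77 [358.6 237.3]
blue 398 236 16 19 173 [404.7 245.9]
blue 359 305 3 11 19 [359.6 309.6]
blue 362 305 4 20 42 [363.1 315.1]
blue 358 316 3 12 21 [359.1 321.7]
blue 493 325 19 6 30 [501.9 327.4]
blue 355 326 11 58 251 [360.1 360.7]
blue 357 329 4 16 35 [358.4 336.6]
```

View pics/crop1.png

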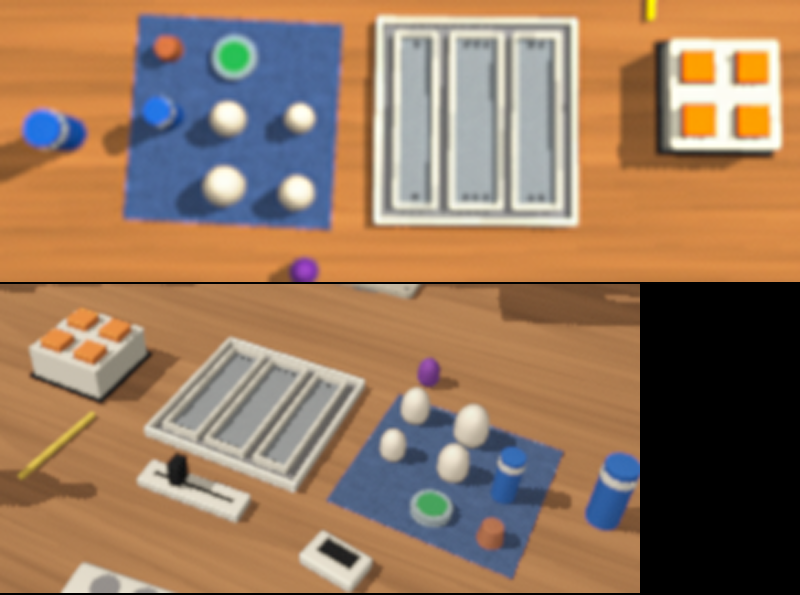

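```bash
python3 - <<'E'
from h import *
t=snapshot("top");s=snapshot("scene")
for n,u,v,h in(("S",(213,204.7),(307.5,217.2),46),("M1 near",(211.8,230.5),(317.7,199.6),54),("M2 far",(188.3,204.8),(335.3,226.1),54),("L",(186.9,228),(343.9,209.3),62)):
    print(n,ray(t,u,3+h/2).round(1),ray(s,v,3+h/2).round(1),tri(t,u,s,v).round(1))
print("cart",ray(t,(163,203),78).round(1),ray(s,(362,223),78).round(1))
for u in((349.5,187.6),(367.8,187.9),(349.5,206),(368.5,206.1)): print("cap",ray(t,u,68).round(1))
i=s["img"].astype(int);hsv=cv2.cvtColor(s["img"],cv2.COLOR_RGB2HSV).astype(int)
for b in blobs((hsv[:,:,0]<20)&(hsv[:,:,1]>180)&(hsv[:,:,2]>150)&(np.indices(hsv.shape[:2])[0]>150)&(np.indices(hsv.shape[:2])[1]<220),30,400): print("scap",b[:5],b[5],ray(s,b[5],68).round(1))
g=cv2.cvtColor(t["img"],cv2.COLOR_RGB2GRAY).astype(int)
print("row profile cols 236..312",g[200:212,236:312].mean(0).astype(int).tolist())
print("col profile rows 165..246", g[165:248,268:276].mean(1).astype(int).tolist())
# turner grip dark
sub=t["img"][142:165,245:300].max(2)
for b in blobs(sub<60,6,400): print("turner",b, ray(t,(b[5][0]+245,b[5][1]+142),54).round(1))
A=cv2.resize(t["img"][140:250,228:320],(502,600),interpolation=cv2.INTER_CUBIC)
cv2.imwrite("pics/crop2.png",A[:,:,::-1])
for x,y in((450,100),(600,100)): print(proj(t,(x,y,19)).round(1))
E
```

```text
S [500.  211.3  26. ] [501.6 214.5  26. ] [499.8 212.7  23.7]
M1 near [411.2 214.1  30. ] [414.5 217.1  30. ] [411.  215.4  26.6]
M2 far [499.6 295.9  30. ] [504.1 301.4  30. ] [499.6 298.8  24.6]
L [419.9 298.6  34. ] [425.8 304.9  34. ] [419.5 301.9  27.5]
cart [501.7 371.   78. ] [507.9 371.   78. ]
cap [ 552.2 -250.1   68. ]
cap [ 550.9 -311.    68. ]
cap [ 490.5 -248.3   68. ]
cap [ 489.9 -311.2   68. ]
scap (np.int32(163), np.int32(158), np.int32(11), np.int32(7), np.int32(42)) [168.4 160.6] [ 497.  -301.8   68. ]
scap (np.int32(178), np.int32(162), np.int32(10), np.int32(8), np.int32(38)) [183.2 165.5] [ 497.6 -239.2   68. ]
scap (np.int32(152), np.int32(168), np.int32(10), np.int32(7), np.int32(44)) [156.5 170.5] [ 561.7 -302.    68. ]
scap (np.int32(168), np.int32(173), np.int32(9), np.int32(7), np.int32(41)) [172.  175.9] [ 562.4 -238.    68. ]
row profile cols 236..312 [97, 99, 154, 228, 244, 212, 146, 112, 128, 189, 228, 210, 182, 175, 176, 176, 176, 176, 176, 176, 163, 139, 181, 234, 213, 146, 110, 124, 184, 228, 212, 182, 175, 176, 177, 176, 176, 176, 176, 176, 176, 177, 165, 136, 144, 193, 206, 161, 118, 146, 206, 222, 199, 179, 176, 176, 176, 176, 175, 176, 177, 166, 136, 116, 141, 193, 212, 179, 129, 119, 184, 233, 202, 157, 151, 153]
col profile rows 165..246 [145, 146, 150, 153, 156, 179, 217, 221, 165, 150, 196, 224, 207, 160, 137, 141, 158, 172, 177, 177, 176, 176, 176, 176, 176, 176, 175, 175, 175, 175, 176, 175, 175, 175, 175, 175, 175, 176, 175, 176, 176, 177, 177, 177, 177, 176, 175, 176, 176, 176, 176, 176, 176, 175, 176, 176, 175, 175, 175, 175, 175, 175, 174, 174, 174, 172, 161, 144, 150, 193, 231, 228, 173, 149, 187, 228, 227, 164, 122, 136, 148, 148, 147]
turner (np.int32(32), np.int32(6), np.int32(5), np.int32(8), np.int32(26), array([34.5,  9.8])) [678.4 -18.2  54. ]
[[245.3 219.2]]
[[245.3 176.3]]
```

View pics/crop2.png

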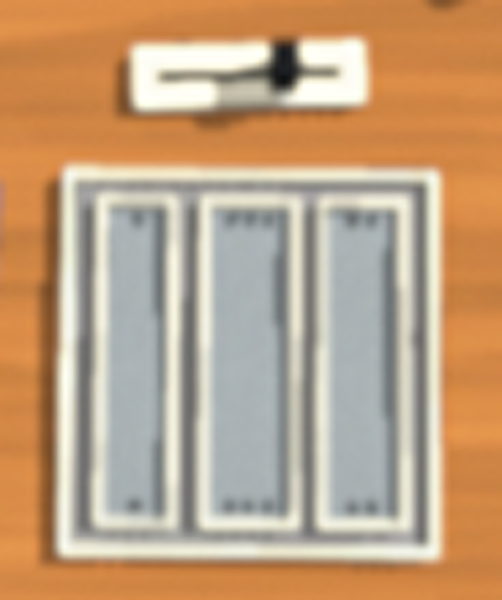

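Rows from +y to −y are small (y≈74), large (y≈1.5) and medium (y≈−71), all centred at x≈497. The top crop areas sort the eggs into S (213,205), two M (212,230 and 188,205) and L (187,228). The cartridge on the mat is the smaller of the two. I'll turn the gripper to yaw 90 so the fingers close along x.

```bash
python3 -m jog '0 0 0 0 0 -0.1526 -1;0 0 0 0 0 -0.1526 -1;0 0 0 0 0 -0.1526 -1;0 0 0 0 0 -0.1526 -1;0 0 0 0 0 -0.1526 -1'; python3 -m jog '0 0 0 0 0 -0.1526 -1;0 0 0 0 0 -0.1526 -1;0 0 0 0 0 0 -0.45;0 0 0 0 0 0 -0.45;0 0 0 0 0 0 -0.45'
```

```text
time: 0.92
tool_pos: [262.0, -539.8, 404.6]
tcp_rot: [-180.0, -0.0, 72.0]
ft_force: [-0.6, 0.0, 0.8]
finger_gap: 85.5
grip_force: 0.0
time: 1.55
tool_pos: [262.0, -539.8, 404.7]
tcp_rot: [-180.0, -0.0, 89.9]
ft_force: [-0.1, 0.4, -0.4]
finger_gap: 61.8
grip_force: 0.0
```

```bash
python3 -m jog '0.38 0.38 0 0 0 0 1;0.38 0.38 0 0 0 0 1;0.38 0.38 0 0 0 0 1;0.38 0.38 0 0 0 0 1;0.38 0.38 0 0 0 0 1'; python3 -m jog '0.377 0.38 0.3 0 0 0 1;0 0 0.55 0 0 0 1;0 0 0.5 0 0 0 1;0 0 0.15 0 0 0 1;0 0 0 0 0 0 1'
```

```text
time: 2.17
tool_pos: [453.1, -348.5, 404.9]
tcp_rot: [180.0, 0.0, 89.9]
ft_force: [0.7, -0.1, -0.2]
finger_gap: 0.2
grip_force: 0.0
time: 2.8
tool_pos: [489.9, -312.2, 254.5]
tcp_rot: [-179.9, -0.1, 89.9]
ft_force: [-0.7, 0.5, 0.3]
finger_gap: -0.3
grip_force: 0.0
```

```bash
python3 -m jog '0 0 0.1 0 0 0 1;0 0 0.02 0 0 0 1;0 0 0.02 0 0 0 1;0 0 0 0 0 0 1';python3 -m jog '0 0 0.02 0 0 0 1;0 0 0.01 0 0 0 1;0 0 0 0 0 0 1'; python3 -m jog '0 0 0.02 0 0 0 1;0 0 0 0 0 0 1'
```

```text
time: 3.3
tool_pos: [490.3, -312.4, 241.3]
tcp_rot: [179.9, 0.0, 90.0]
ft_force: [-0.5, -1.0, 0.7]
finger_gap: -0.2
grip_force: 0.5
time: 3.68
tool_pos: [490.4, -312.5, 239.3]
tcp_rot: [179.9, 0.1, 90.0]
ft_force: [-2.5, 2.0, 10.2]
finger_gap: 0.1
grip_force: 5.4
time: 3.92
tool_pos: [490.7, -312.6, 239.0]
tcp_rot: [179.9, 0.1, 90.0]
ft_force: [-8.8, 5.8, 23.6]
finger_gap: 0.1
grip_force: 11.7
```

Solid cap. On to the next one (+y).

```bash
python3 -m jog '0 0 -0.16 0 0 0 1;0.31 0 0 0 0 0 1;0.31 0 0 0 0 0 1;0 0 0.13 0 0 0 1;0 0 0 0 0 0 1'; python3 -m jog '0 0 0.02 0 0 0 1;0 0 0.02 0 0 0 1;0 0 0 0 0 0 1'
```

```text
time: 4.55
tool_pos: [490.7, -250.3, 239.4]
tcp_rot: [179.9, 0.0, 90.0]
ft_force: [1.0, 2.4, 7.5]
finger_gap: 0.1
grip_force: 3.8
time: 4.92
tool_pos: [491.3, -250.8, 238.7]
tcp_rot: [179.8, 0.0, 90.0]
ft_force: [-11.1, 11.0, 34.8]
finger_gap: -0.2
grip_force: 17.1
```

```bash
python3 -m jog '0 0 -0.17 0 0 0 1;0 0.31 0 0 0 0 1;0 0.31 0 0 0 0 1;0 0 0.12 0 0 0 1;0 0 0 0 0 0 1'; python3 -m jog '0 0 0.02 0 0 0 1;0 0 0.01 0 0 0 1;0 0 0 0 0 0 1'
```

```text
time: 5.55
tool_pos: [552.2, -250.9, 239.5]
tcp_rot: [179.9, 0.0, 90.0]
ft_force: [-0.0, 0.7, -0.3]
finger_gap: 0.1
grip_force: 0.4
time: 5.92
tool_pos: [552.2, -250.9, 239.1]
tcp_rot: [179.9, 0.1, 90.0]
ft_force: [-3.5, 2.5, 18.5]
finger_gap: -0.0
grip_force: 9.3
```

```bash
python3 -m jog '0 0 -0.15 0 0 0 1;-0.31 0 0 0 0 0 1;-0.31 0 0 0 0 0 1;0 0 0.12 0 0 0 1;0 0 0 0 0 0 1'; python3 -m jog '0 0 0.02 0 0 0 1;0 0 0.02 0 0 0 1;0 0 0 0 0 0 1'
```

```text
time: 6.55
tool_pos: [550.9, -311.7, 237.6]
tcp_rot: [-179.8, -0.1, 89.9]
ft_force: [-0.4, 0.9, -0.9]
finger_gap: 0.0
grip_force: 0.0
time: 6.92
tool_pos: [552.2, -311.7, 235.6]
tcp_rot: [-180.0, -0.0, 90.0]
ft_force: [0.0, -0.3, 0.5]
finger_gap: 0.0
grip_force: 0.0
```

```bash
python3 -m jog '0 0 0.08 0 0 0 1;0 0 0.08 0 0 0 1;0 0 0.06 0 0 0 1;0 0 0.02 0 0 0 1;0 0 0 0 0 0 1'; python3 -m jog '0 0 0.02 0 0 0 1;0 0 0.01 0 0 0 1;0 0 0 0 0 0 1'
```

```text
time: 7.55
tool_pos: [551.8, -312.1, 211.1]
tcp_rot: [-179.9, -0.0, 90.0]
ft_force: [-0.2, -0.3, 0.3]
finger_gap: 0.5
grip_force: 0.0
time: 7.92
tool_pos: [552.0, -312.2, 209.4]
tcp_rot: [-180.0, -0.0, 90.0]
ft_force: [-2.9, 2.6, 6.5]
finger_gap: 0.0
grip_force: 3.2
```

Empty socket is at (552,−312), and its cap is now fully down. Next is the near medium egg.

```bash
python3 -m jog '0 0 -0.6 0 0 0 1;0 0 -0.6 0 0 0 1;0.45 -0.1 0 0 0 0 -0.45;0.45 -0.15 0 0 0 0 -0.45;0.55 -0.15 0 0 0 0 -0.45'; python3 -m jog '0.55 -0.15 0 0 0 0 -0.45;0.55 -0.15 0 0 0 0 -0.45;0.55 -0.15 0 0 0 0 -0.45;0.55 -0.15 0 0 0 0 -0.45;0.55 -0.15 0 0 0 0 -0.45';python3 -m jog '0.55 -0.15 0 0 0 0 -0.45;0.52 -0.1 0 0 0 0 -0.45;0 0 0 0 0 0 -0.45'
python3 - <<'E'
from h import *
t=snapshot("top");i=t["img"].astype(int)
for b in blobs((i[:,:,0]>125)&(abs(i[:,:,0]-i[:,:,2])<70)&(i[:,:,1]>110),60,900):
    if 165<b[5][0]<310 and 170<b[5][1]<250: print(*b,ray(t,b[5],29).round(1))
cv2.imwrite("pics/t1.png",cv2.resize(t["img"][150:280,110:400][:,:,::-1],(800,359),interpolation=cv2.INTER_CUBIC))
E
```

```text
time: 8.55
tool_pos: [511.5, -166.3, 328.8]
tcp_rot: [180.0, 0.0, 89.9]
ft_force: [1.1, 1.1, 1.1]
finger_gap: 54.1
grip_force: 0.0
time: 9.18
tool_pos: [436.4, 109.4, 328.9]
tcp_rot: [180.0, -0.0, 90.0]
ft_force: [1.6, 0.1, -0.2]
finger_gap: 61.6
grip_force: 0.0
time: 9.55
tool_pos: [411.1, 217.8, 328.8]
tcp_rot: [180.0, -0.1, 90.3]
ft_force: [0.0, -1.0, -0.2]
finger_gap: 62.0
grip_force: 0.0
184 177 14 15 72 [191.  184.2] [571.3 288.   29. ]
208 200 11 10 84 [213.  204.7] [499.7 211.   29. ]
```

View pics/t1.png

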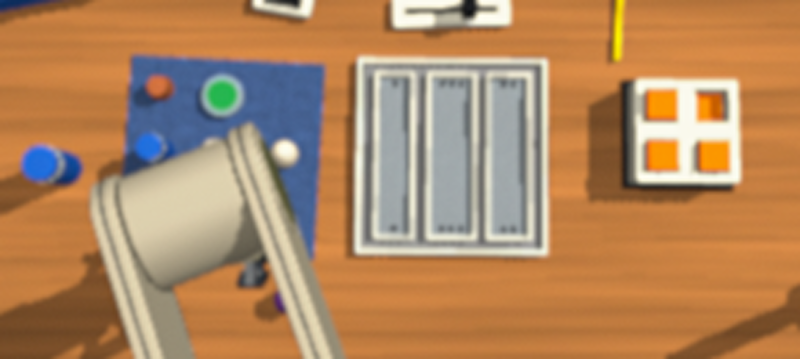

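```bash
python3 -m jog '-0.03 0.01 0.5 0 0 0 -0.45;0 0 0.5 0 0 0 -0.45;0 0 0.36 0 0 0 -0.45;0 0 0.15 0 0 0 -0.45;0 0 0 0 0 0 -0.45' 30; python3 -m jog '0 0 0 0 0 0 1;0 0 0 0 0 0 1;0 0 0 0 0 0 1;0 0 0 0 0 0 1'
```

```text
time: 10.22
tool_pos: [413.3, 211.0, 177.3]
tcp_rot: [-179.9, 0.0, 89.9]
ft_force: [-0.2, 0.0, 0.4]
finger_gap: 62.2
grip_force: 0.0
time: 10.72
tool_pos: [414.4, 212.2, 179.7]
tcp_rot: [179.8, -0.0, 90.0]
ft_force: [-1.2, -0.9, 7.5]
finger_gap: 38.7
grip_force: 30.7
```

```bash
python3 -m jog '0 0 -0.2 0 0 0 1;0 0 -0.5 0 0 0 1;-0.3 0 0 0 0 0 1;-0.5 0.1 0 0 0 0 1;-0.5 0.1 0 0 0 0 1'; python3 -m jog '-0.5 0.1 0 0 0 0 1;-0.5 0.1 0 0 0 0 1;-0.35 0.02 0 0 0 0 1;-0.15 0 0 0 0 0 1;0 0 0 0 0 0 1'
python3 - <<'E'
from h import *
s=snapshot("scene");t=snapshot("top")
A=cv2.resize(s["img"][120:280,180:420][:,:,::-1],(800,533),interpolation=cv2.INTER_CUBIC)
cv2.imwrite("pics/s1.png",A)
E
```

```text
time: 11.35
tool_pos: [433.6, 80.9, 248.9]
tcp_rot: [179.9, -0.0, 90.1]
ft_force: [0.5, -0.5, -0.9]
finger_gap: 39.0
grip_force: 30.5
time: 11.98
tool_pos: [455.2, -68.5, 248.1]
tcp_rot: [180.0, -0.0, 89.9]
ft_force: [-0.2, 0.3, -1.0]
finger_gap: 38.6
grip_force: 30.5
```

View pics/s1.png

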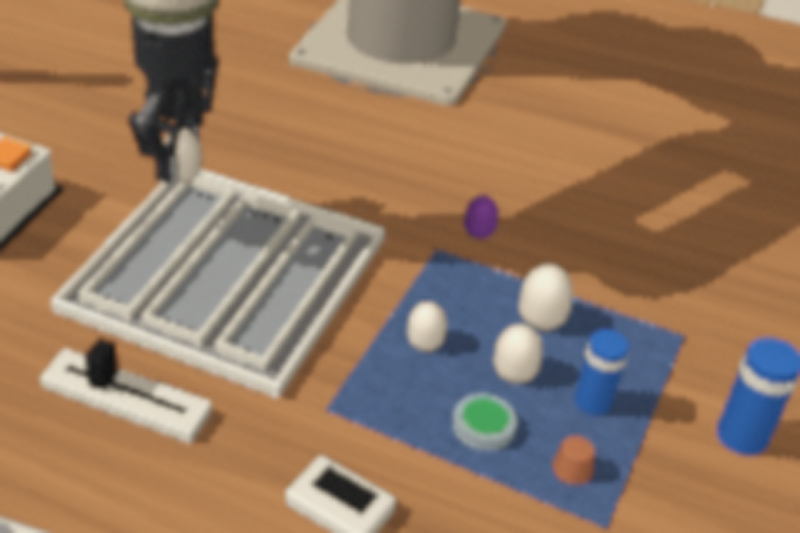

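The egg hangs upright in the fingers. Lowering it into the two-dot row.

```bash
python3 -m jog '-0.05 0 0.3 0 0 0 1;0 0 0.2 0 0 0 1;0 0 0.08 0 0 0 1;0 0 0.03 0 0 0 1;0 0 0 0 0 0 1'; python3 -m jog '0 0 0 0 0 0 0.1;0 0 0 0 0 0 -0.3;0 0 0 0 0 0 -0.45;0 0 0 0 0 0 -0.45'; python3 -m jog '0 0 -0.2 0 0 0 -0.45;0 0 -0.5 0 0 0 -0.45;0.3 0.1 -0.2 0 0 0 -0.45;0.5 0.05 0 0 0 0 -0.45;0.5 0.05 0 0 0 0 -0.45'
python3 - <<'E'
from h import *
t=snapshot("top");i=t["img"].astype(int)
for b in blobs((i[:,:,0]>125)&(abs(i[:,:,0]-i[:,:,2])<70)&(i[:,:,1]>110),60,900):
    if 165<b[5][0]<310 and 170<b[5][1]<250: print(*b,ray(t,b[5],29).round(1))
s=snapshot("scene")
A=cv2.resize(t["img"][150:270,150:400][:,:,::-1],(600,288),interpolation=cv2.INTER_CUBIC)
B=cv2.resize(s["img"][120:260,150:400][:,:,::-1],(550,308),interpolation=cv2.INTER_CUBIC)
C=np.zeros((600,600,3),np.uint8);C[:288]=A;C[290:598,:550]=B;cv2.imwrite("pics/c3.png",C)
E
```

```text
time: 12.7
tool_pos: [455.5, -72.9, 187.3]
tcp_rot: [180.0, 0.0, 90.0]
ft_force: [-0.4, -0.5, -0.5]
finger_gap: 38.4
grip_force: 30.5
time: 13.2
tool_pos: [455.2, -73.2, 186.9]
tcp_rot: [180.0, 0.0, 90.0]
ft_force: [0.0, 0.4, -0.4]
finger_gap: 61.9
grip_force: 0.0
time: 13.82
tool_pos: [475.5, 57.9, 277.5]
tcp_rot: [179.9, -0.0, 89.9]
ft_force: [-0.4, 1.0, -0.5]
finger_gap: 61.9
grip_force: 0.0
183 177 15 15 73 [190.8 184.2] [571.3 288.7  29. ]
183 199 12 12 114 [188.4 204.9] [499.3 295.8  29. ]
208 200 11 10 85 [212.9 204.7] [499.7 211.3  29. ]
180 222 15 13 133 [186.3 227.3] [422.4 301.7  29. ]
```

View pics/c3.png

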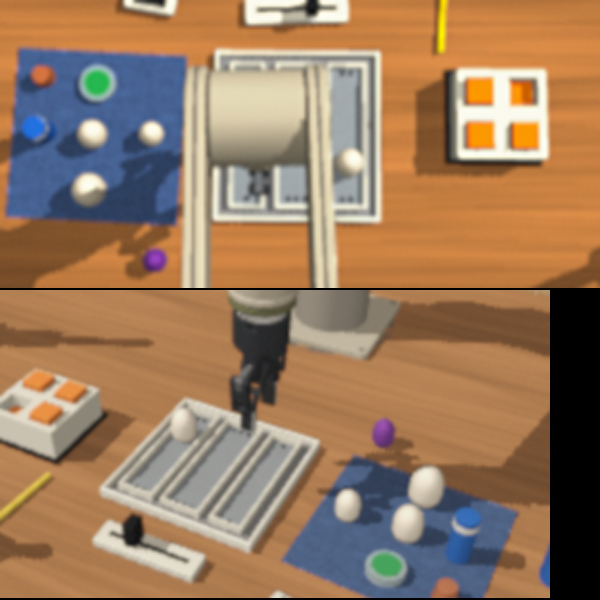

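The medium egg stands in its row, and the other eggs haven't moved. Next the small egg, gripped slightly lower.

```bash
python3 -m jog '0.5 0.1 0 0 0 0 -0.45;0.5 0.1 0 0 0 0 -0.45;0.4 0.05 0 0 0 0 -0.45;0.15 0 0 0 0 0 -0.45;0 0 0 0 0 0 -0.45'; python3 -m jog '0 0 0.5 0 0 0 -0.45;0 0 0.4 0 0 0 -0.45;0 0 0 0 0 0 -0.45'
```

```text
time: 14.55
tool_pos: [500.1, 211.8, 276.4]
tcp_rot: [-180.0, 0.0, 90.1]
ft_force: [-0.7, -0.5, 0.7]
finger_gap: 61.9
grip_force: 0.0
time: 14.92
tool_pos: [498.1, 209.5, 183.1]
tcp_rot: [-179.6, 0.2, 89.9]
ft_force: [-0.1, -0.2, 0.2]
finger_gap: 61.7
grip_force: 0.0
```

```bash
python3 -m jog '0 0 0.08 0 0 0 -0.45;0 0 0.03 0 0 0 -0.45;0 0 0 0 0 0 -0.45'; python3 -m jog '0 0 0 0 0 0 1;0 0 0 0 0 0 1;0 0 0 0 0 0 1;0 0 0 0 0 0 1'
```

```text
time: 15.3
tool_pos: [500.8, 211.9, 176.8]
tcp_rot: [179.9, -0.0, 90.0]
ft_force: [0.4, -0.6, 0.0]
finger_gap: 61.9
grip_force: 0.0
time: 15.8
tool_pos: [500.6, 212.0, 176.5]
tcp_rot: [179.9, -0.0, 90.0]
ft_force: [-1.3, 0.6, 6.0]
finger_gap: 33.0
grip_force: 30.0
```

```bash
python3 -m jog '0 0 -0.2 0 0 0 1;0 0 -0.5 0 0 0 1;-0.3 0 0 0 0 0 1;-0.5 0 0 0 0 0 1;-0.4 -0.03 0 0 0 0 1'; python3 -m jog '-0.18 0 0 0 0 0 1;0 0 0 0 0 0 1;0 0 0.4 0 0 0 1;0 0 0.15 0 0 0 1;0 0 0.06 0 0 0 1';python3 -m jog '0 0 0.02 0 0 0 1;0 0 0 0 0 0 1'
```

```text
time: 16.42
tool_pos: [497.0, 90.5, 245.7]
tcp_rot: [180.0, 0.0, 90.0]
ft_force: [0.5, 0.7, -0.1]
finger_gap: 32.4
grip_force: 30.1
time: 17.05
tool_pos: [496.7, 74.6, 183.6]
tcp_rot: [-179.9, -0.0, 90.0]
ft_force: [0.9, -0.4, -0.4]
finger_gap: 32.5
grip_force: 30.1
time: 17.3
tool_pos: [497.7, 74.0, 183.6]
tcp_rot: [179.9, -0.0, 90.0]
ft_force: [0.8, -0.6, 0.4]
finger_gap: 32.6
grip_force: 30.1
```

```bash
python3 -m jog '0 0 0 0 0 0 0.1;0 0 0 0 0 0 -0.3;0 0 0 0 0 0 -0.45;0 0 0 0 0 0 -0.45'; python3 -m jog '0 0 -0.2 0 0 0 -0.45;0 0 -0.5 0 0 0 -0.45;-0.3 0 -0.2 0 0 0 -0.45;-0.5 0 0 0 0 0 -0.45;-0.5 0 0 0 0 0 -0.45'
python3 - <<'E'
from h import *
t=snapshot("top");i=t["img"].astype(int)
for b in blobs((i[:,:,0]>125)&(abs(i[:,:,0]-i[:,:,2])<70)&(i[:,:,1]>110),60,900):
    if 165<b[5][0]<310 and 170<b[5][1]<250: print(*b,ray(t,b[5],29).round(1))
s=snapshot("scene")
A=cv2.resize(t["img"][150:270,150:400][:,:,::-1],(600,288),interpolation=cv2.INTER_CUBIC)
B=cv2.resize(s["img"][120:260,150:400][:,:,::-1],(550,308),interpolation=cv2.INTER_CUBIC)
C=np.zeros((600,600,3),np.uint8);C[:288]=A;C[290:598,:550]=B;cv2.imwrite("pics/c4.png",C)
E
```

```text
time: 17.8
tool_pos: [497.2, 73.8, 182.8]
tcp_rot: [180.0, -0.0, 90.0]
ft_force: [0.3, 0.1, -0.1]
finger_gap: 62.1
grip_force: 0.0
time: 18.42
tool_pos: [497.2, -57.3, 273.4]
tcp_rot: [179.9, 0.0, 90.0]
ft_force: [1.4, -0.2, 0.4]
finger_gap: 62.1
grip_force: 0.0
184 177 14 15 72 [191.  184.2] [571.3 288.   29. ]
183 199 12 12 112 [188.4 204.9] [499.3 295.8  29. ]
180 222 15 13 154 [186.9 228. ] [420.  299.6  29. ]
```

View pics/c4.png

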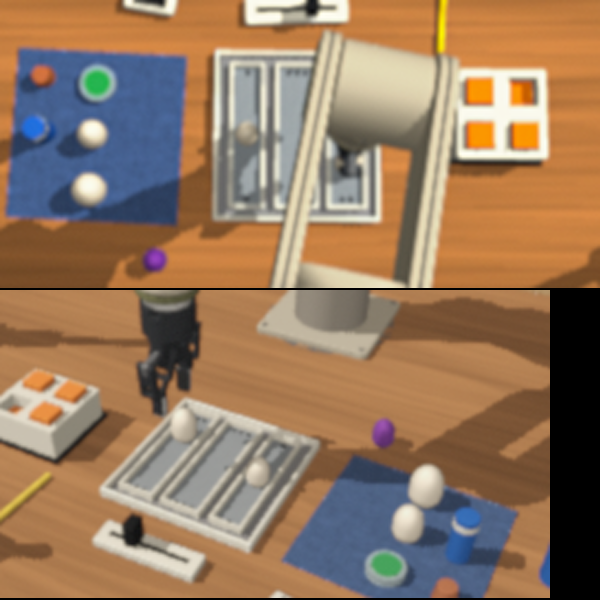

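Both placed eggs stand well. Now the far medium egg at (500,298).

```bash
python3 -m jog '0.4 0 0 0 0 0 -0.45;0.55 0 0 0 0 0 -0.45;0.55 0.03 0 0 0 0 -0.45;0.55 0 0 0 0 0 -0.45;0.55 0 0 0 0 0 -0.45'; python3 -m jog '0.5 0 0 0 0 0 -0.45;0.33 0 0 0 0 0 -0.45;0.1 0 0 0 0 0 -0.45;0 0 0 0 0 0 -0.45;0 0 0.4 0 0 0 -0.45';python3 -m jog '0 0 0.3 0 0 0 -0.45;0 0 0.15 0 0 0 -0.45;0 0 0.06 0 0 0 -0.45;0 0 0.06 0 0 0 -0.45;0 0 0 0 0 0 -0.45'
```

```text
time: 19.15
tool_pos: [499.7, 206.1, 272.7]
tcp_rot: [180.0, -0.0, 90.0]
ft_force: [0.9, -0.9, 0.6]
finger_gap: 61.8
grip_force: 0.0
time: 19.77
tool_pos: [502.3, 296.8, 236.1]
tcp_rot: [179.6, -0.2, 89.9]
ft_force: [0.2, 0.5, -0.0]
finger_gap: 62.3
grip_force: 0.0
time: 20.4
tool_pos: [500.6, 296.8, 176.2]
tcp_rot: [180.0, -0.0, 90.0]
ft_force: [0.5, 0.1, 0.5]
finger_gap: 62.0
grip_force: 0.0
```

```bash
python3 -m jog '0 0 0 0 0 0 1;0 0 0 0 0 0 1;0 0 0 0 0 0 1;0 0 0 0 0 0 1'; python3 -m jog '0 0 -0.3 0 0 0 1;0 0 -0.5 0 0 0 1;-0.4 0.1 0 0 0 0 1;-0.5 0.1 0 0 0 0 1;-0.5 0.1 0 0 0 0 1'; python3 -m jog '-0.5 0.05 0 0 0 0 1;-0.5 0.05 0 0 0 0 1;-0.5 0 0 0 0 0 1;-0.5 0 0 0 0 0 1;-0.29 0 0 0 0 0 1'; python3 -m jog '0 0 0 0 0 0 1;0 0 0 0 0 0 1'
```

```text
time: 20.9
tool_pos: [500.7, 297.1, 176.7]
tcp_rot: [179.9, -0.0, 90.0]
ft_force: [-1.1, -1.1, 6.2]
finger_gap: 38.8
grip_force: 30.5
time: 21.52
tool_pos: [530.2, 155.6, 255.8]
tcp_rot: [180.0, -0.0, 90.0]
ft_force: [0.8, -1.5, 0.5]
finger_gap: 38.5
grip_force: 30.5
time: 22.15
tool_pos: [539.8, -74.5, 255.7]
tcp_rot: [-180.0, 0.0, 89.9]
ft_force: [0.2, 0.6, -0.5]
finger_gap: 38.7
grip_force: 30.5
time: 22.4
tool_pos: [540.0, -71.8, 255.5]
tcp_rot: [-180.0, -0.0, 90.0]
ft_force: [-0.2, 1.7, -1.3]
finger_gap: 38.9
grip_force: 30.5
```

```bash
python3 -m jog '0 0 0.4 0 0 0 1;0 0 0.2 0 0 0 1;0 0 0.08 0 0 0 1;0 0 0.04 0 0 0 1;0 0 0 0 0 0 1';  python3 -m jog '0 0 0 0 0 0 0.1;0 0 0 0 0 0 -0.3;0 0 0 0 0 0 -0.45;0 0 0 0 0 0 -0.45'; python3 -m jog '0 0 -0.2 0 0 0 -0.45;0 0 -0.5 0 0 0 -0.45;0 0 -0.2 0 0 0 -0.45;-0.5 0 0 0 0 0 -0.45;-0.5 0 0 0 0 0 -0.45'
python3 - <<'E'
from h import *
t=snapshot("top");i=t["img"].astype(int)
for b in blobs((i[:,:,0]>125)&(abs(i[:,:,0]-i[:,:,2])<70)&(i[:,:,1]>110),60,900):
    if 165<b[5][0]<310 and 170<b[5][1]<250: print(*b,ray(t,b[5],29).round(1))
s=snapshot("scene")
A=cv2.resize(t["img"][150:270,150:400][:,:,::-1],(600,288),interpolation=cv2.INTER_CUBIC)
B=cv2.resize(s["img"][120:260,150:400][:,:,::-1],(550,308),interpolation=cv2.INTER_CUBIC)
C=np.zeros((600,600,3),np.uint8);C[:288]=A;C[290:598,:550]=B;cv2.imwrite("pics/c5.png",C)
E
```

```text
time: 23.02
tool_pos: [540.6, -71.9, 184.3]
tcp_rot: [179.9, 0.0, 90.0]
ft_force: [-0.1, 0.3, -0.5]
finger_gap: 39.0
grip_force: 30.5
time: 23.52
tool_pos: [540.2, -72.3, 183.9]
tcp_rot: [180.0, 0.0, 90.0]
ft_force: [1.1, 0.3, 0.1]
finger_gap: 61.9
grip_force: 0.0
time: 24.15
tool_pos: [540.3, -172.9, 274.5]
tcp_rot: [179.9, 0.0, 90.1]
ft_force: [0.9, 0.5, -0.6]
finger_gap: 61.6
grip_force: 0.0
162 170 66 14 81 [198.6 172.3] [612.9 262.2  29. ]
183 177 15 15 82 [190.4 184.1] [571.6 290.1  29. ]
180 222 14 13 141 [186.2 227.6] [421.4 302.   29. ]
```

View pics/c5.png

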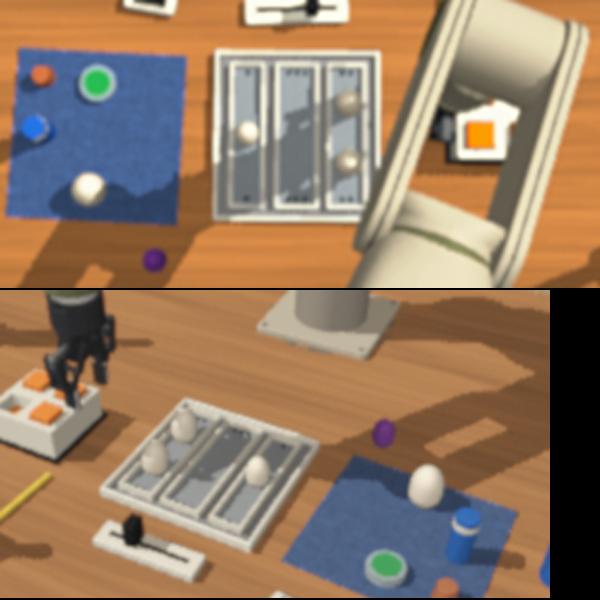

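Three eggs are in place. Now the large egg at (421,301).

```bash
python3 -m jog '0.4 -0.1 0 0 0 0 -0.6;0.55 -0.14 0 0 0 0 -0.6;0.55 -0.14 0 0 0 0 -0.6;0.55 -0.14 0 0 0 0 -0.6;0.55 -0.14 0 0 0 0 -0.6'; python3 -m jog '0.55 -0.14 0 0 0 0 -0.6;0.55 -0.14 0 0 0 0 -0.6;0.55 -0.14 0 0 0 0 -0.6;0.38 -0.1 0 0 0 0 -0.6;0.1 -0.01 0 0 0 0 -0.6';python3 -m jog '0 0 0 0 0 0 -0.6;0 0 0.4 0 0 0 -0.6;0 0 0.3 0 0 0 -0.6;0 0 0.15 0 0 0 -0.6;0 0 0 0 0 0 -0.6'
```

```text
time: 24.88
tool_pos: [473.3, 89.9, 273.8]
tcp_rot: [180.0, -0.0, 90.0]
ft_force: [1.2, 0.5, 0.5]
finger_gap: 68.7
grip_force: 0.0
time: 25.5
tool_pos: [420.0, 303.1, 273.6]
tcp_rot: [-180.0, -0.0, 90.2]
ft_force: [-0.5, 0.2, -0.5]
finger_gap: 68.6
grip_force: 0.0
time: 26.12
tool_pos: [421.2, 299.8, 187.8]
tcp_rot: [-179.9, 0.1, 89.9]
ft_force: [-0.0, 0.6, 0.1]
finger_gap: 68.6
grip_force: 0.0
```

```bash
python3 -m jog '0 0 0.08 0 0 0 -0.6;0 0 0.02 0 0 0 -0.6;0 0 0 0 0 0 1;0 0 0 0 0 0 1;0 0 0 0 0 0 1' 30; python3 -m jog '0 0 0 0 0 0 1;0 0 -0.3 0 0 0 1;0 0 -0.5 0 0 0 1;-0.4 0.1 0 0 0 0 1;-0.5 0.13 0 0 0 0 1'; python3 -m jog '-0.5 0.13 0 0 0 0 1;-0.5 0.13 0 0 0 0 1;-0.5 0.13 0 0 0 0 1;-0.4 0.1 0 0 0 0 1;-0.19 0.04 0 0 0 0 1'; python3 -m jog '0 0 0 0 0 0 1;0 0 0 0 0 0 1'
```

```text
time: 26.75
tool_pos: [421.6, 301.1, 179.3]
tcp_rot: [179.9, -0.0, 90.0]
ft_force: [-0.2, -0.7, 4.1]
finger_gap: 44.7
grip_force: 31.1
time: 27.38
tool_pos: [444.4, 210.5, 259.4]
tcp_rot: [179.9, -0.0, 90.1]
ft_force: [0.3, 0.7, -1.7]
finger_gap: 44.3
grip_force: 31.2
time: 28.0
tool_pos: [497.3, -0.3, 258.4]
tcp_rot: [-180.0, 0.0, 89.9]
ft_force: [0.3, 0.5, -0.6]
finger_gap: 44.4
grip_force: 31.2
time: 28.25
tool_pos: [496.9, 2.3, 258.3]
tcp_rot: [-180.0, -0.0, 90.0]
ft_force: [0.8, 0.5, -0.6]
finger_gap: 44.8
grip_force: 31.2
```

```bash
python3 -m jog '0 0 0.4 0 0 0 1;0 0 0.2 0 0 0 1;0 0 0.08 0 0 0 1;0 0 0.04 0 0 0 1;0 0 0 0 0 0 1';  python3 -m jog '0 0 0 0 0 0 -0.1;0 0 0 0 0 0 -0.45;0 0 0 0 0 0 -0.45;0 0 0 0 0 0 -0.45'; python3 -m jog '0 0 -0.2 0 0 0 -0.45;0 0 -0.5 0 0 0 -0.45;0 0 -0.4 0 0 0 -0.45;0.4 0 0 0 0 0 -0.45;0.5 0 0 0 0 0 -0.45';python3 -m jog '0.55 0 0 0 0 0 -0.45;0.55 0 0 0 0 0 -0.45;0.55 0 0 0 0 0 -0.45;0.5 0.03 0 0 0 0 -0.45;0.4 0.03 0 0 0 0 -0.45';python3 -m jog '0.24 0 0 0 0 0 -0.45;0 0 0 0 0 0 -0.45;0 0 0 0 0 0 -0.45'
```

```text
time: 28.88
tool_pos: [497.5, 2.1, 187.3]
tcp_rot: [179.9, 0.0, 90.0]
ft_force: [-0.2, 0.4, -1.5]
finger_gap: 44.3
grip_force: 31.1
time: 29.38
tool_pos: [497.2, 1.8, 186.8]
tcp_rot: [180.0, -0.0, 90.0]
ft_force: [1.0, 0.3, -0.5]
finger_gap: 61.9
grip_force: 0.0
time: 30.0
tool_pos: [497.6, 92.1, 297.8]
tcp_rot: [179.9, -0.0, 89.8]
ft_force: [1.4, 0.1, -0.5]
finger_gap: 61.9
grip_force: 0.0
time: 30.62
tool_pos: [503.0, 348.9, 296.6]
tcp_rot: [-180.0, -0.0, 90.0]
ft_force: [0.6, 0.3, 0.1]
finger_gap: 61.8
grip_force: 0.0
time: 31.0
tool_pos: [503.3, 370.3, 296.4]
tcp_rot: [-180.0, 0.0, 90.0]
ft_force: [0.2, -0.5, 0.5]
finger_gap: 62.1
grip_force: 0.0
```

```bash
python3 -m jog '0 0 0.4 0 0 0 -0.45;0 0 0.25 0 0 0 -0.45;0 0 0.12 0 0 0 -0.45;0 0 0.05 0 0 0 -0.45;0 0 0 0 0 0 -0.45' 40; python3 -m jog '0 0 0 0 0 0 1;0 0 0 0 0 0 1;0 0 0 0 0 0 1;0 0 0 0 0 0 1'
python3 - <<'E'
from h import *
s=snapshot("scene");t=snapshot("top")
A=cv2.resize(t["img"][150:270,150:400][:,:,::-1],(600,288),interpolation=cv2.INTER_CUBIC)
B=cv2.resize(s["img"][120:260,170:420][:,:,::-1],(550,308),interpolation=cv2.INTER_CUBIC)
C=np.zeros((600,600,3),np.uint8);C[:288]=A;C[290:598,:550]=B;cv2.imwrite("pics/c6.png",C)
E
```

```text
time: 31.62
tool_pos: [503.7, 370.7, 215.5]
tcp_rot: [180.0, -0.0, 90.0]
ft_force: [0.6, -0.0, 0.0]
finger_gap: 61.8
grip_force: 0.0
time: 32.12
tool_pos: [503.8, 371.1, 216.0]
tcp_rot: [179.9, -0.1, 90.0]
ft_force: [0.0, -0.3, 5.4]
finger_gap: 31.3
grip_force: 39.7
```

View pics/c6.png

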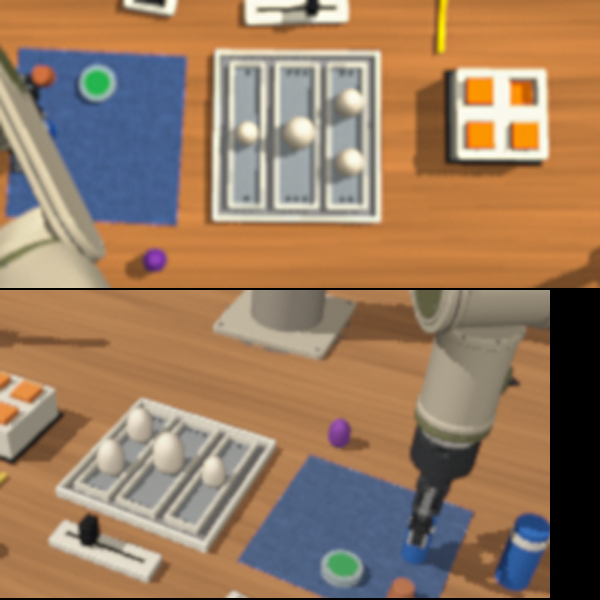

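All four eggs stand in their rows and the cartridge is gripped (gap 31). Carrying it to the dock.

```bash
python3 -m jog '0 0 -0.3 0 0 0 1;0 0 -0.5 0 0 0 1;-0.3 0 -0.3 0 0 0 1;-0.5 0 0 0 0 0 1;-0.55 0.04 0 0 0 0 1'; python3 -m jog '-0.55 0.04 0 0 0 0 1;-0.55 0.04 0 0 0 0 1;-0.55 0.04 0 0 0 0 1;-0.55 0.04 0 0 0 0 1;-0.55 0.04 0 0 0 0 1'; python3 -m jog '-0.55 0.04 0 0 0 0 1;-0.55 0.04 0 0 0 0 1;-0.55 0.04 0 0 0 0 1;-0.5 0.04 0 0 0 0 1;-0.4 0.04 0 0 0 0 1';python3 -m jog '-0.18 0.04 0 0 0 0 1;0 0 0 0 0 0 1;0 0 0 0 0 0 1'
```

```text
time: 32.85
tool_pos: [507.0, 235.0, 325.2]
tcp_rot: [179.9, -0.0, 90.1]
ft_force: [0.7, -0.3, -1.0]
finger_gap: 31.2
grip_force: 39.8
time: 33.48
tool_pos: [526.9, -40.9, 324.7]
tcp_rot: [180.0, -0.0, 90.0]
ft_force: [1.0, -0.3, -0.6]
finger_gap: 31.3
grip_force: 39.8
time: 34.1
tool_pos: [546.7, -296.2, 324.4]
tcp_rot: [-180.0, -0.0, 89.9]
ft_force: [0.2, 0.2, -0.2]
finger_gap: 31.1
grip_force: 39.8
time: 34.48
tool_pos: [551.2, -310.9, 324.4]
tcp_rot: [-180.0, -0.1, 90.0]
ft_force: [-1.2, -0.6, -0.8]
finger_gap: 30.9
grip_force: 39.8
```

```bash
python3 -m jog '-0.01 0.01 0.3 0 0 0 1;0 0 0.2 0 0 0 1;0 0 0.08 0 0 0 1;0 0 0.08 0 0 0 1;0 0 0 0 0 0 1'; python3 -m jog '0 0 0.04 0 0 0 1;0 0 0.03 0 0 0 1;0 0 0 0 0 0 1'; python3 -m jog '0 0 0.02 0 0 0 1;0 0 0.01 0 0 0 1;0 0 0 0 0 0 1'
```

```text
time: 35.1
tool_pos: [552.0, -313.1, 258.5]
tcp_rot: [-180.0, -0.0, 90.0]
ft_force: [-0.4, -0.8, -0.5]
finger_gap: 31.1
grip_force: 39.8
time: 35.48
tool_pos: [552.0, -313.2, 251.5]
tcp_rot: [-180.0, -0.0, 90.0]
ft_force: [-0.8, 0.6, -0.8]
finger_gap: 31.7
grip_force: 39.8
time: 35.85
tool_pos: [552.1, -313.2, 248.9]
tcp_rot: [180.0, 0.0, 90.0]
ft_force: [-0.1, -0.1, 1.0]
finger_gap: 31.3
grip_force: 40.1
```

Almost on the floor of the socket. One more small push, then release and retreat.

```bash
python3 -m jog '0 0 0.015 0 0 0 1;0 0 0.01 0 0 0 1;0 0 0 0 0 0 1'; python3 -m jog '0 0 0 0 0 0 0.1;0 0 0 0 0 0 -0.3;0 0 0 0 0 0 -0.45;0 0 0 0 0 0 -0.45'; python3 -m jog '0 0 -0.3 0 0 0 -0.45;0 0 -0.5 0 0 0 -0.45;0.5 0.2 0 0 0 0 1;0.5 0.3 0 0 0 0 1;0.5 0.3 0 0 0 0 1'
```

```text
time: 36.22
tool_pos: [552.4, -313.5, 248.6]
tcp_rot: [179.9, 0.1, 90.0]
ft_force: [-5.5, 3.2, 15.4]
finger_gap: 30.6
grip_force: 41.6
time: 36.72
tool_pos: [552.0, -313.2, 245.9]
tcp_rot: [-180.0, -0.0, 90.0]
ft_force: [-0.3, -0.1, -0.2]
finger_gap: 61.6
grip_force: 0.0
time: 37.35
tool_pos: [632.7, -162.0, 326.5]
tcp_rot: [180.0, 0.0, 89.9]
ft_force: [0.0, -1.0, -0.3]
finger_gap: 7.6
grip_force: 0.0
```

```bash
python3 -m jog '0 0 0 0 0 0 1;0 0 0 0 0 0 1'; python3 - <<'E'
from h import *
s=snapshot("scene");t=snapshot("top");i=t["img"].astype(int)
for b in blobs((i[:,:,0]>125)&(abs(i[:,:,0]-i[:,:,2])<70)&(i[:,:,1]>110),60,900):
    if 165<b[5][0]<310 and 170<b[5][1]<250: print(*b,ray(t,b[5],36).round(1))
A=cv2.resize(t["img"][130:250,150:400][:,:,::-1],(600,288),interpolation=cv2.INTER_CUBIC)
B=cv2.resize(s["img"][120:260,130:380][:,:,::-1],(550,308),interpolation=cv2.INTER_CUBIC)
C=np.zeros((600,600,3),np.uint8);C[:288]=A;C[290:598,:550]=B;cv2.imwrite("pics/c7.png",C)
E
```

```text
time: 37.6
tool_pos: [632.0, -163.2, 325.9]
tcp_rot: [-180.0, 0.0, 90.0]
ft_force: [-0.6, -0.3, -0.5]
finger_gap: -0.3
grip_force: 0.0
158 170 70 15 86 [197.2 172.3] [611.7 265.9  36. ]
183 177 15 15 85 [190.4 184. ] [571.  288.8  36. ]
```

View pics/c7.png

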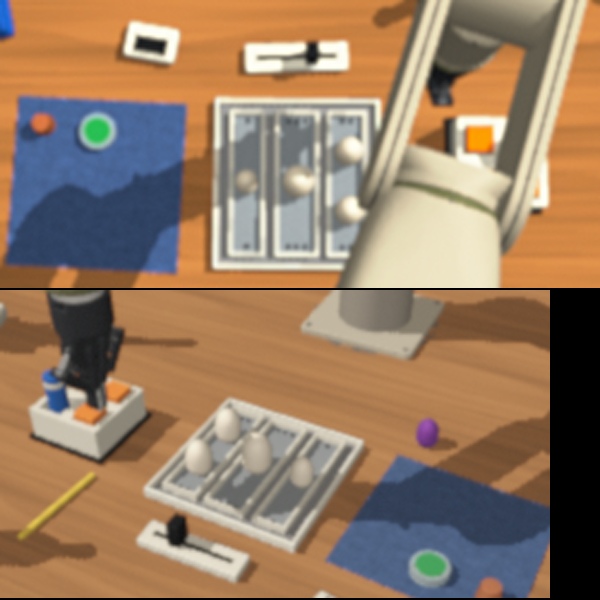

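Everything is in place: the cartridge stands in the socket and four eggs are in their rows. Now the turner.

```bash
python3 -m jog '0.3 0.15 0 0 0 0 1;0.4 0.16 0 0 0 0 1;0.35 0.16 0.3 0 0 0 1;0 0 0.4 0 0 0 1;0 0 0.4 0 0 0 1'; python3 -m jog '0 0 0.15 0 0 0 1;0 0 0 0 0 0 1;0.15 0 0 0 0 0 1;0.1 0 0 0 0 0 1;0 0 0 0 0 0 1'; python3 -m jog '0.15 0 0 0 0 0 1;0.15 0 0 0 0 0 1;0.15 0 0 0 0 0 1;0.15 0 0 0 0 0 1;0 0 0 0 0 0 1'
```

```text
time: 38.33
tool_pos: [679.0, -59.3, 215.4]
tcp_rot: [180.0, 0.0, 89.9]
ft_force: [0.1, -0.5, 0.4]
finger_gap: 0.3
grip_force: 0.0
time: 38.95
tool_pos: [679.7, -31.9, 202.7]
tcp_rot: [179.9, 0.0, 90.1]
ft_force: [0.6, 0.5, -0.0]
finger_gap: 0.2
grip_force: 0.0
time: 39.58
tool_pos: [679.0, 28.5, 200.9]
tcp_rot: [-180.0, -0.0, 90.1]
ft_force: [0.2, -0.4, 0.3]
finger_gap: 0.2
grip_force: 0.0
```

```bash
python3 -m jog '0.12 0 0 0 0 0 1;0.1 0 0 0 0 0 1;0.05 0 0 0 0 0 1;0.03 0 0 0 0 0 1;0 0 0 0 0 0 1'; python3 -m jog '0.03 0 0 0 0 0 1;0.02 0 0 0 0 0 1;0 0 0 0 0 0 1'; python3 -m jog '0.02 0 0 0 0 0 1;0.01 0 0 0 0 0 1;0 0 0 0 0 0 1'
```

```text
time: 40.2
tool_pos: [679.5, 38.9, 201.5]
tcp_rot: [-179.9, 1.6, 89.5]
ft_force: [-7.7, -85.1, 6.9]
finger_gap: -0.5
grip_force: 42.7
time: 40.58
tool_pos: [679.6, 40.3, 201.6]
tcp_rot: [-179.8, 1.9, 89.4]
ft_force: [-9.0, -103.4, 8.2]
finger_gap: 0.1
grip_force: 51.1
time: 40.95
tool_pos: [679.7, 41.1, 201.6]
tcp_rot: [-179.8, 2.1, 89.3]
ft_force: [-11.0, -112.2, 9.6]
finger_gap: 0.1
grip_force: 56.2
```

Force is high, so it's against a stop. Backing off to check the slide.

```bash
python3 -m jog '-0.3 0 0 0 0 0 1;-0.2 0 0 0 0 0 1;0 0 -0.5 0 0 0 1;-0.3 0 -0.6 0 0 0 1;-0.5 0 0 0 0 0 1'; python3 - <<'E'
from h import *
s=snapshot("scene");t=snapshot("top")
sub=t["img"][142:165,245:300].max(2)
for b in blobs(sub<60,6,400): print("turner",b, ray(t,(b[5][0]+245,b[5][1]+142),54).round(1))
A=cv2.resize(t["img"][130:250,190:400][:,:,::-1],(525,300),interpolation=cv2.INTER_CUBIC)
B=cv2.resize(s["img"][160:260,150:350][:,:,::-1],(600,300),interpolation=cv2.INTER_CUBIC)
C=np.zeros((600,600,3),np.uint8);C[:300,:525]=A;C[300:]=B;cv2.imwrite("pics/c8.png",C)
E
```

```text
time: 41.58
tool_pos: [681.6, -61.5, 314.7]
tcp_rot: [179.3, 0.0, 90.2]
ft_force: [0.8, -0.0, -0.9]
finger_gap: 0.1
grip_force: 0.0
turner (np.int32(49), np.int32(0), np.int32(6), np.int32(14), np.int32(46), array([52.4,  5.4])) [693.5 -79.6  54. ]
turner (np.int32(13), np.int32(7), np.int32(3), np.int32(7), np.int32(21), array([14., 10.])) [678.1  52.   54. ]
```

View pics/c8.png

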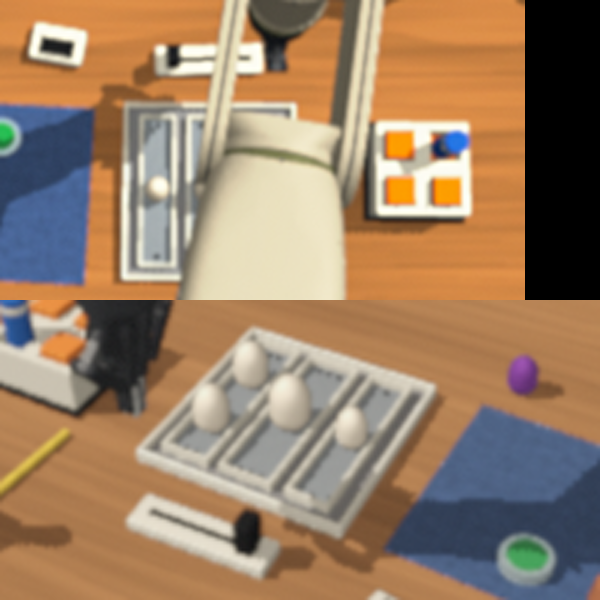

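The grip is at y≈52, at the end of its slot (the track runs from −76 to 77). All four eggs and the cartridge are in place and the arm is clear, so I'm handing in.

```bash
python3 -m jog '0 0 0 0 0 0 1;0 0 0 0 0 0 1;0 0 0 0 0 0 1'; python3 -c "
from bench import *
print(hand_in())"
```

```text
time: 42.05
tool_pos: [679.1, -61.8, 306.4]
tcp_rot: [-179.9, -0.0, 90.1]
ft_force: [0.2, 0.5, 0.0]
finger_gap: -0.1
grip_force: 0.0
the job is handed in; nothing more can be done
None
```

I handed the job in at about 42 s, and no verdict came back: all four eggs on the mat stand in their rows, the cartridge is fully home in the empty socket, and the turner grip is across to its left stop, though wrist force reached 112 N of the 120 N limit there before I backed off.

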